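# Log a coffee portion and hold the bean dispenser open at the marker

### The job

Log a portion and then serve it at the coffee corner: first squeeze the trigger of the hand scanner that is clamped upside down in its stand fully in, and let it spring all the way back. Then pull the bean dispenser's sprung shutter out by its upright post until the pointer bar at the foot of the post is level with the little fin of the marker clip on the rail beside it, and keep it there: finish while still holding the post with the fingers at the mark. Leave the mugs and the jar standing where they are.

Things in the scene. Friction and masses are not known exactly. Their poses are not given: they have to be found in the camera images.
- scanner: Hand scanner clamped upside down in a fixed stand: white scan head 50 to 96 mm above the worktop, pistol grip straight up from it, top at 174 mm. Origin on the worktop under the grip's centre, z up. Grip 34 mm (x) by 28 mm (y, -14 to +14); black trigger on its -y side. The head is 62 mm (x) by 120 mm (y, -70 to +50); stand base 120 by 130 mm.
- trigger (a joint): Trigger angle, rad: 0 sprung out, 0.30 fully in at its stop. Hinge along the scanner's x, 116 mm up, 22 mm to -y of the grip's axis; blade 20 mm wide, up to 170 mm. Pinch blade and grip together from above along the scanner's y: at 156 mm height the pair spans y -40 to +14 mm released, -27 to +14 squeezed; 3 N to start, 8 N fully in. Springs back when freed.
- trigger_face (a point): Middle of the trigger blade's outer face, about 40 mm above its hinge (156 mm above the worktop when released); moves with the trigger.
- dispenser: Fixed bean dispenser. Origin on the worktop under the post's home; z up; the shutter pulls out along -y. Round white hopper (110 mm wide, wooden lid, top at 324 mm) centred at y +160 mm; housing front at y +110, column to y +273. Base plate 130 mm wide, y -100 to +280. Marker rail along y at x +52 mm, top 129 mm up; clip top 141 mm.
- shutter (a joint): Shutter slide in m: 0 home (sprung shut), grows as it is pulled out along the dispenser's -y, stop at 0.080. A spring pulls it back with about 4 N at home and 12 N at 0.060; it snaps home when freed.
- post (a point): Upright dark wooden post on the shutter's outer end, 18 mm in diameter, from 138 to 196 mm above the worktop; take it from above. This point is its middle (167 mm up), axes as the dispenser's; moves with the shutter. From its foot a flat steel slide (26 mm wide) runs to the housing and a thin pointer bar (5 mm) towards the rail (+x), tops at 138 mm.
- mark (a point): Top middle of the thin upright steel fin on the black marker clip (16 mm) on the rail, 137 mm above the worktop; axes as the dispenser's. It lies 25 to 60 mm further out (-y of the dispenser) than the post at home. The post is at the mark when both have the same y in the dispenser's frame (52 mm apart in x).
- mug_under: White mug under the dispenser's spout, on its base plate: 86 mm wide, 92 mm tall, open top; origin at the centre of its underside. Leave alone.
- mug_a: White mug on the worktop beyond the work, 86 mm wide, 92 mm tall; origin at the centre of its underside. Leave alone.
- mug_b: Another such mug. Leave alone.
- jar: Amber jar with a wooden cap, 70 mm wide, 110 mm tall; origin at the centre of its underside. Leave alone.

How it is judged:
On the way, in this order (a step that is already met when the one before it is completed fails the run):
1. the scanner's trigger is squeezed fully in, the shutter still home (value of joint trigger above 0.25 rad and value of joint shutter below 0.008 m), for 0.1 s.
2. the trigger has sprung all the way back, the shutter still home (value of joint trigger below 0.03 rad and value of joint shutter below 0.008 m), for 0.1 s.
3. the shutter is pulled out to the mark (y of post in the frame of mark between -0.006 and 0.006 m), for 0.3 s.
At the end, for the whole second after the job is handed in: The fingers still hold the post (over 2 N of contact) with the shutter at rest within 6 mm of the mark along the pull direction, the trigger is released (under 0.03 rad), and the mugs and the jar stand upright within 15 mm of where they were (all of step 3 and velocity of joint shutter between -0.01 and 0.01 m/s and contact force between shutter and the fingers above 2 N and value of joint trigger below 0.03 rad and distance of each of mug_under, mug_a, mug_b, jar from where it was at the start of the episode below 0.015 m and angle between each of mug_under, mug_a, mug_b, jar's own z axis and vertical below 0.15 rad); the arm keeps its last pose, push and grip.
It fails at once if the mug under the spout is knocked over or pushed away (distance of mug_under from where it was at the start of the episode above 0.03 m or angle between mug_under's own z axis and vertical above 0.4 rad).
It fails at once if a mug is knocked over or pushed away (distance of mug_a from where it was at the start of the episode above 0.03 m or angle between mug_a's own z axis and vertical above 0.4 rad).
It fails at once if a mug is knocked over or pushed away (distance of mug_b from where it was at the start of the episode above 0.03 m or angle between mug_b's own z axis and vertical above 0.4 rad).
It fails at once if the jar is knocked over or pushed away (distance of jar from where it was at the start of the episode above 0.03 m or angle between jar's own z axis and vertical above 0.4 rad).
It also fails if it takes over 54 s, if anything falls off the work surface, if the arm or the gripper's body presses on something with over 40 N, if the wrist force passes 120 N, or if a joint passes its speed limit or range.

### The arm

A 6-joint arm with a two-finger parallel gripper is mounted at the origin on the work surface. World frame = base frame: x ahead of the robot, y to its left, z up, the work surface at z = 0. Lengths are in m, angles in rad, forces in N, time in s.
With the tool pointing down it reaches from about 0.35 to 1 m from the base axis. Payload 7.1 kg.
Tool frame: the origin (TCP) lies between the finger pads; the fingertips stand 22 mm ahead of it and the grasp point (between the pads) lies 3 mm ahead of it; z points along the fingers, y is the line along which they close (so a half turn about z gives the same grasp; the last joint's range is limited). The gripper opens to 85 mm and grips with 20 to 120 N. Pads are 22 mm wide; open, the fingers measure 114 mm over their backs; the gripper's body (76 mm by 85 mm) begins 54 mm behind the grasp point. The pads swing forward as they close: fully open they stand 13 mm farther back than shut.
Start: joints at [-0.019, 0.423, 1.63, -0, 1.089, -0.019], TCP at [0.625, 0, 0.253] pointing down, gripper open.
Joint ranges: [-3, 3], [-0.9, 2.11], [0.09, 2.58], [-1.31, 4.45], [0.11, 2.69], [-2.54, 2.54]. Speed limits (rad/s): [2.39, 2.39, 3.01, 3.14, 3.14, 3.14].

### API

Orientations are given as a rotation vector (axis times angle).
In Python, from rig import manip gives the robot as it stands. The module is installed in compiled form; this text tells all that it offers. Calls block until the motion is done:
- manip.move_to(position, orientation): joint-space move of the TCP to a pose.
- manip.servo_line(position, orientation=None, rate=0.15): straight line of the TCP; orientation=None keeps the orientation; rate is the mean speed in m/s.
- manip.set_joints(angles): joint-space move.
- manip.command_gripper(opening, f_grip=None): finger opening in m; f_grip is the grip in N (None keeps the last); returns when the fingers have stopped.
- manip.hold(seconds).
- manip.solve_ik(position, orientation): joint angles nearest the present ones, or None.
- manip.camera(name): name is "scene" or "side" or "wrist"; returns a dict with "image" (420x560x3 uint8, red, green, blue), "fx", "fy", "cx", "cy" (pixels), "k1" (the pictures are not rectified: a ray, as slopes to the right and down, at radius r is drawn at 1 + k1 r^2 times it, then the intrinsics apply), "cam_to_world" (4x4, takes a point from camera to world coordinates); the wrist camera has in their place "mount" (4x4, takes a point from camera to tool coordinates, whose origin is the TCP and whose axes are the flange's). Camera axes: x right, y down, z forward; pixel columns grow to the right and rows downward; lengths in m; the calibration is good to about 2 mm. A picture is of the moment at which its call begins: read the wrist's pose just before it. There is no depth.
A pose or a line that the arm cannot do raises manip.IKError and nothing moves.
- manip.sign_off(): hands the job in; it is judged then, once.
Readings, each from a call of its own:
- manip.get_time(): time.
- manip.get_joint_positions(): joint angles.
- manip.get_joint_vel(): joint speeds.
- manip.get_tau(): joint torques, N m.
- manip.get_position(): TCP position.
- manip.get_ee_rot(): TCP orientation.
- manip.get_contact_force(): force on the tool from outside, world axes, zero at the start.
- manip.get_torque(): the same for the moment, N m.
- manip.get_width(): finger opening in m.
- manip.get_grip_force(): force on a finger pad.
Only numpy, scipy, OpenCV 4.12 (cv2) and the standard library are available. Lean on these libraries where they do the work, as an engineer would, in place of code of your own. Each camera call takes 0.05 s, during which the arm holds its last target. There are 200 camera calls.

## Working session

There is one attempt and no reset: what is moved stays moved. The work goes in short steps, each a Python script; the robot and the scene stay as the last script left them, time stands still between calls to the robot, and variables do not carry over. Pictures are saved under pics/ and viewed, at most 10 in all, crops included, and the job is handed in when it is done.

```bash
mkdir -p pics; cat > h.py <<'E'
import numpy as np, cv2
from scipy.spatial.transform import Rotation as R
from rig import manip as m
def cam(name):
    p=np.array(m.get_position()); r=np.array(m.get_ee_rot())
    c=dict(m.camera(name))
    if name=="wrist":
        T=np.eye(4); T[:3,:3]=R.from_rotvec(r).as_matrix(); T[:3,3]=p
        c["cam_to_world"]=T@np.array(c["mount"])
    return c
def save(c,fn): cv2.imwrite(fn,cv2.cvtColor(c["image"],cv2.COLOR_RGB2BGR)); np.savez(fn[:-3]+"npz",**c)
def load(fn): return {k:v for k,v in np.load(fn).items()}
def ray(c,u,v):
    K=np.array([[c["fx"],0,c["cx"]],[0,c["fy"],c["cy"]],[0,0,1]],float)
    s=cv2.undistortPoints(np.array([[[u,v]]],float),K,np.array([float(c["k1"]),0,0,0]))[0,0]
    T=c["cam_to_world"]; d=T[:3,:3]@np.array([s[0],s[1],1]); return T[:3,3],d/np.linalg.norm(d)
def onz(c,u,v,z):
    o,d=ray(c,u,v); return o+d*(z-o[2])/d[2]
def tri(*obs):
    A=np.zeros((3,3));b=np.zeros(3);L=[]
    for c,u,v in obs:
        o,d=ray(c,u,v);P=np.eye(3)-np.outer(d,d);A+=P;b+=P@o;L.append((o,P))
    x=np.linalg.solve(A,b); return x,[np.linalg.norm(P@(x-o)) for o,P in L]
E
python3 - <<'E'
from h import *
for n in("scene","side","wrist"):
    c=cam(n); save(c,f"pics/{n}0.png"); print(n,c["fx"],c["k1"],np.round(c["cam_to_world"],3).tolist())
print(m.get_time(),m.get_ee_rot())
E
```

```text
scene 399.12873663877235 -0.08245893393394228 [[0.673, 0.642, -0.369, 1.025], [0.74, -0.58, 0.341, -0.325], [0.005, -0.502, -0.865, 1.033], [0.0, 0.0, 0.0, 1.0]]
side 396.2726217967435 -0.05944410222781865 [[0.996, -0.08, 0.046, 0.597], [-0.09, -0.756, 0.649, -0.497], [-0.017, -0.65, -0.76, 0.744], [0.0, 0.0, 0.0, 1.0]]
wrist 344.9430644420074 -0.031495344250977476 [[1.0, 0.0, -0.001, 0.623], [-0.0, -0.957, -0.291, 0.074], [-0.001, 0.291, -0.957, 0.373], [0.0, 0.0, 0.0, 1.0]]
0.15 [-2.22079675e+00 -2.22080395e+00  1.32317932e-03]
```

View pics/scene0.png

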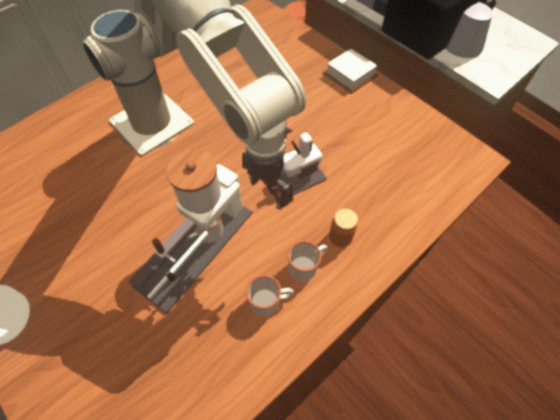

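View pics/side0.png

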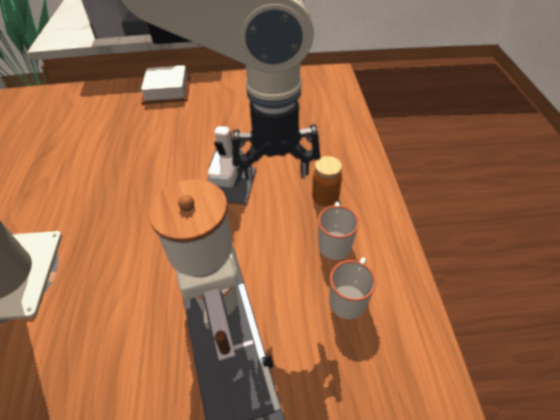

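```bash
python3 - <<'E'
from h import *
s=load("pics/scene0.npz");d=load("pics/side0.npz")
for n,a,b in[("grip",(306,137),(223,130)),("post",(157,241),(220,337)),("knob",(190,166),(186,202)),("clip",(175,270),(267,360)),("jar",(346,218),(328,166))]:
    x,e=tri((s,*a),(d,*b)); print(n,np.round(x,3),np.round(e,4))
a=s["image"][120:220,230:340]; b=d["image"][110:210,190:270]; c=s["image"][215:315,120:230]; e=d["image"][280:400,180:300]
f=lambda i,w,h:cv2.resize(i,(w,h),interpolation=cv2.INTER_CUBIC)
o=np.vstack([np.hstack([f(a,400,300),f(b,400,300)]),np.hstack([f(c,400,300),f(e,400,300)])])
cv2.imwrite("pics/crop1.png",o[:,:,::-1])
E
```

```text
grip [0.518 0.24  0.17 ] [0.0027 0.0027]
post [ 0.518 -0.258  0.181] [0.0021 0.0021]
knob [ 0.486 -0.106  0.312] [0.0004 0.0004]
clip [ 0.58  -0.269  0.115] [0.0084 0.0084]
jar [0.755 0.166 0.101] [0.003 0.003]
```

View pics/crop1.png

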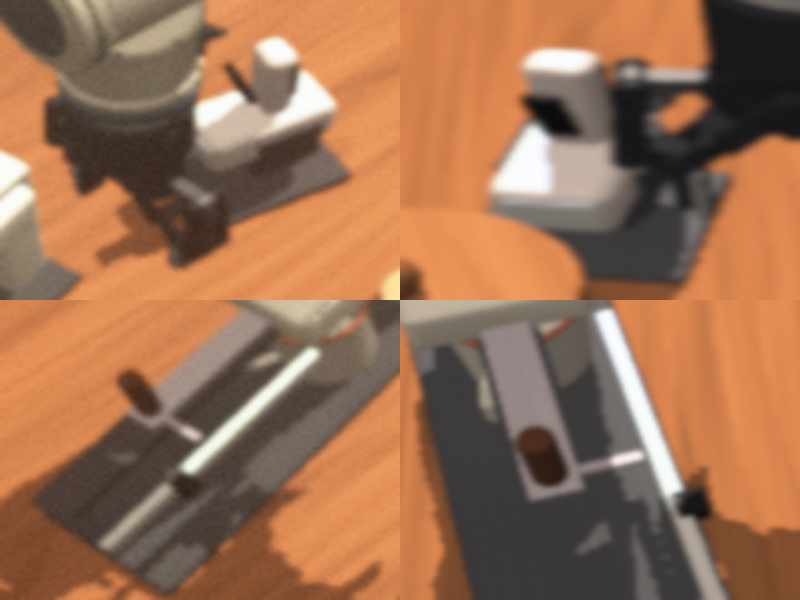

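View pics/wrist0.png

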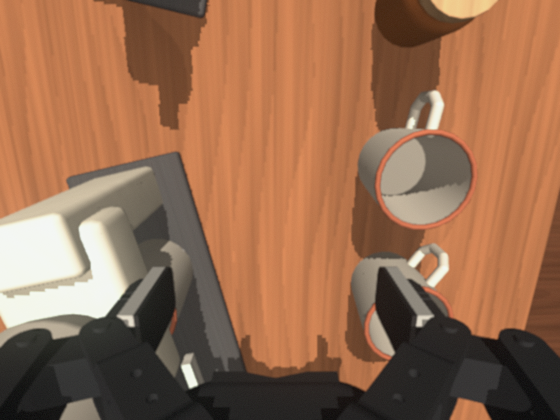

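```bash
python3 - <<'E'
from h import *
q=[np.pi,0,0]
m.move_to([0.45,0.235,0.30],q); save(cam("wrist"),"pics/w1.png")
m.servo_line([0.45,0.195,0.30],rate=0.2); save(cam("wrist"),"pics/w2.png")
print(m.get_time(),m.get_position(),m.get_joint_positions())
a=load("pics/w1.npz")["image"];b=load("pics/w2.npz")["image"]
cv2.imwrite("pics/c2.png",np.vstack([a[:300],b[:300]])[:,:,::-1])
E
```

```text
2.3833 [0.45031363 0.19483594 0.30007841] [3.83913799e-01 1.66184984e-01 1.87451748e+00 3.49990753e-04
 1.10049180e+00 1.95572472e+00]
```

View pics/c2.png

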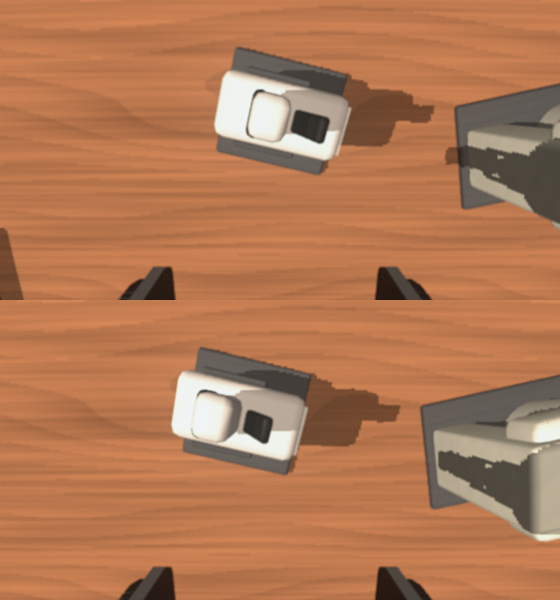

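```bash
python3 - <<'E'
from h import *
for n in("w1","w2"):
    c=load(f"pics/{n}.npz");im=c["image"];hsv=cv2.cvtColor(im,cv2.COLOR_RGB2HSV)
    mk=((hsv[...,1]<75)&(hsv[...,2]>110)).astype(np.uint8); mk[:, 380:]=0;mk[230:]=0
    mk=cv2.morphologyEx(mk,cv2.MORPH_CLOSE,np.ones((5,5)))
    ct=max(cv2.findContours(mk,0,2)[0],key=cv2.contourArea)
    box=cv2.boxPoints(cv2.minAreaRect(ct))
    P=np.array([onz(c,*p,.096)[:2] for p in box]); e=P[1]-P[0],P[2]-P[1]
    print(n,"head",P.mean(0).round(4),[ (np.linalg.norm(x).round(4),np.degrees(np.arctan2(x[1],x[0])).round(1)) for x in e])
    base=((hsv[...,2]<95)&(hsv[...,1]<90)).astype(np.uint8);base[:,400:]=0;base[230:]=0
    ct=[k for k in cv2.findContours(base|mk,0,2)[0] if cv2.contourArea(k)>3000]
    ct=max(ct,key=cv2.contourArea); box=cv2.boxPoints(cv2.minAreaRect(ct))
    P=np.array([onz(c,*p,.012)[:2] for p in box]); e=P[1]-P[0],P[2]-P[1]
    print(n,"base",P.mean(0).round(4),[ (np.linalg.norm(x).round(4),np.degrees(np.arctan2(x[1],x[0])).round(1)) for x in e])
    # blade top blob: black within head
    bl=(hsv[...,2]<60).astype(np.uint8); bl[:,350:]=0; bl[200:]=0
    for k in cv2.findContours(bl,0,2)[0]:
        if 150<cv2.contourArea(k): print("  blk",cv2.contourArea(k),cv2.minAreaRect(k))
f=lambda i:cv2.resize(i,(390,390),interpolation=cv2.INTER_CUBIC)
a=load("pics/w1.npz")["image"][50:180,210:340];b=load("pics/w2.npz")["image"][50:180,170:300]
cv2.imwrite("pics/c3.png",np.hstack([f(a),f(b)])[:,:,::-1])
E
```

```text
w1 head [0.5098 0.229 ] [(np.float64(0.0632), np.float64(-18.5)), (np.float64(0.1177), np.float64(-104.6))]
w1 base [0.5169 0.2246] [(np.float64(0.1026), np.float64(-17.8)), (np.float64(0.1459), np.float64(-103.8))]
  blk 717.5 ((309.38677978515625, 125.8962173461914), (33.65333557128906, 24.312816619873047), 15.945395469665527)
w2 head [0.511  0.2275] [(np.float64(0.0699), np.float64(-18.4)), (np.float64(0.117), np.float64(-103.0))]
w2 base [0.5146 0.2345] [(np.float64(0.1119), np.float64(-19.0)), (np.float64(0.1456), np.float64(-103.4))]
  blk 533.5 ((257.123291015625, 126.1712417602539), (27.504669189453125, 24.344558715820312), 20.556047439575195)
```

View pics/c3.png

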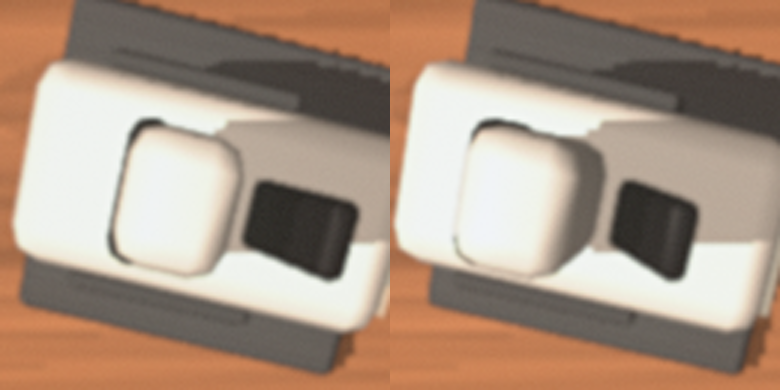

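```bash
python3 - <<'E'
from h import *
a=load("pics/w1.npz");b=load("pics/w2.npz")
x,e=tri((a,270,115.7),(b,211.7,116)); print(x,e, onz(a,270,115.7,.174),onz(b,211.7,116,.174))
# blade's far top edge
x,e=tri((a,210+340/3,50+240/3),(b,170+(685-390)/3,50+240/3)); print("blade",x,e,onz(a,210+340/3,50+80,.17))
h=np.array([.5104,.228]); y=np.array([np.cos(np.radians(76)),np.sin(np.radians(76))]); print("origin from head",h+.01*y)
E
```

```text
[0.51421781 0.23761526 0.17246888] [np.float64(1.6049697286075425e-05), np.float64(1.6049697285780715e-05)] [0.51428894 0.2375946  0.174     ] [0.51425727 0.23734298 0.174     ]
blade [0.50356716 0.19835581 0.1604084 ] [np.float64(9.079521366198326e-06), np.float64(9.079521366155839e-06)] [0.50429807 0.19967949 0.17      ]
origin from head [0.51281922 0.23770296]
```

```bash
python3 - <<'E'
from h import *
yaw=np.radians(-14.3)
q=(R.from_euler('z',yaw)*R.from_rotvec([np.pi,0,0])).as_rotvec()
o=np.array([.514,.2376]); y=np.array([-np.sin(yaw),np.cos(yaw)])
p=o-.0065*y
m.move_to([*p,.25],q); m.servo_line([*p,.156],rate=.1)
print("down",m.get_contact_force(),m.get_position())
m.command_gripper(0,f_grip=25); m.hold(.3)
print("squeezed",m.get_width(),m.get_grip_force(),m.get_contact_force())
m.command_gripper(.085); m.hold(.4)
print("open",m.get_width(),m.get_contact_force(),m.get_time())
E
```

```text
down [ 0.34518918  0.28068832 -0.73717816] [0.51281398 0.2314861  0.1566229 ]
squeezed 0.04087793309260189 30.134375989437103 [-1.98923787  5.13560409  5.62306127]
open 0.0850994388556343 [ 0.40385234  0.97501119 -0.4303202 ] 5.6083
```

```bash
python3 - <<'E'
from h import *
q=(R.from_euler('z',np.radians(12))*R.from_rotvec([np.pi,0,0])).as_rotvec()
p=m.get_position()
m.servo_line([p[0],p[1],.42],rate=.3)
m.move_to([.47,-.27,.42],q); m.servo_line([.47,-.27,.31],rate=.25); save(cam("wrist"),"pics/w3.png")
m.servo_line([.48,-.31,.31],rate=.2); save(cam("wrist"),"pics/w4.png")
print(m.get_time(),m.get_position(),m.get_contact_force())
a=load("pics/w3.npz")["image"];b=load("pics/w4.npz")["image"]
cv2.imwrite("pics/c4.png",np.vstack([a[:300],b[:300]])[:,:,::-1])
E
```

```text
9.5167 [ 0.48027658 -0.31031457  0.31109029] [ 0.37895157  0.74356126 -0.69445844]
```

View pics/c4.png

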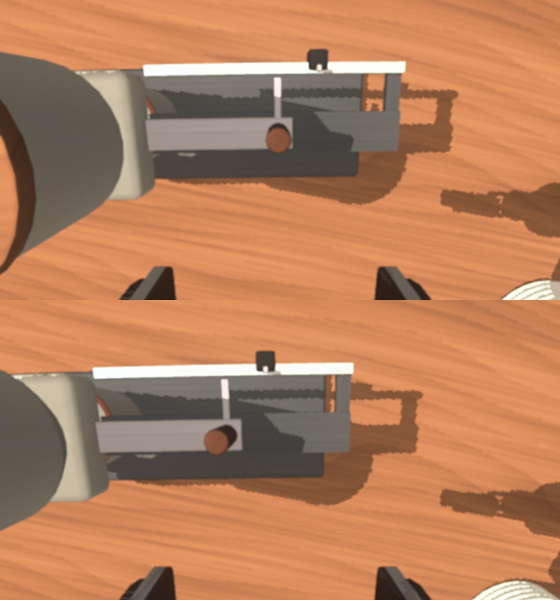

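```bash
python3 - <<'E'
from h import *
f=lambda i:cv2.resize(i,(400,500),interpolation=cv2.INTER_CUBIC)
a=load("pics/w3.npz");b=load("pics/w4.npz")
cv2.imwrite("pics/c5.png",np.hstack([f(a["image"][45:145,260:340]),f(b["image"][45:145,200:280])])[:,:,::-1])
# rail yaw: white mask edge, top edge line
for c in(a,b):
    g=c["image"].min(axis=2); pts=[]
    for u in range(160,340,5):
        r=np.where(g[50:90,u]>190)[0]
        if len(r)>3: pts.append(onz(c,u,50+r.mean(),.129)[:2])
    vx,vy,x0,y0=cv2.fitLine(np.array(pts,np.float32),cv2.DIST_HUBER,0,.01,.01).ravel()
    print(len(pts),np.degrees(np.arctan2(vy,vx)),x0,y0)
E
```

```text
33 -77.18274 0.5607233 -0.21258418
33 -77.210594 0.5780244 -0.28870735
```

View pics/c5.png

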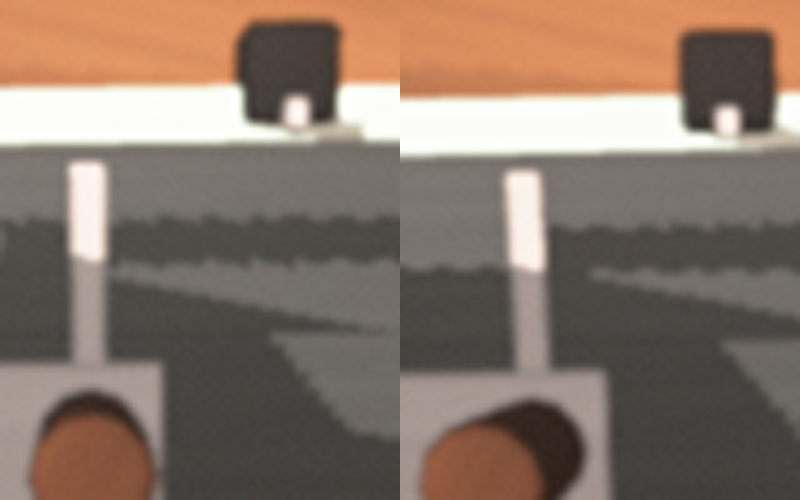

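```bash
python3 - <<'E'
from h import *
a=load("pics/w3.npz");b=load("pics/w4.npz")
yaw=np.radians(12.8); X=np.array([np.cos(yaw),np.sin(yaw)]);Y=np.array([-np.sin(yaw),np.cos(yaw)])
S={}
for n,p,q,z in[("fin",(319.2,66.5),(265.6,68.7),.137),("ptr",(277.4,78),(224.4,79.4),.138),]:
    x,e=tri((a,*p),(b,*q)); S[n]=(onz(a,*p,z)+onz(b,*q,z))/2; print(n,x,e,onz(a,*p,z),onz(b,*q,z))
# post top by red-brown blob
for c in(a,b):
    im=c["image"].astype(int); mk=((im[...,0]-im[...,2]>35)&(im[...,0]<190)).astype(np.uint8); mk[:105]=0;mk[165:]=0;mk[:,:195]=0;mk[:,300:]=0
    k=max(cv2.findContours(cv2.morphologyEx(mk,cv2.MORPH_OPEN,np.ones((5,5))),0,2)[0],key=cv2.contourArea); c["p"]=cv2.minEnclosingCircle(k); print(c["p"],cv2.contourArea(k))
pa,pb=a["p"][0],b["p"][0]
x,e=tri((a,*pa),(b,*pb)); print("post",x,e,onz(a,*pa,.196),onz(b,*pb,.196)); S["post"]=(onz(a,*pa,.196)+onz(b,*pb,.196))/2
for n in("ptr","post"): d=S["fin"][:2]-S[n][:2]; print(n,d@X,d@Y)
E
```

```text
fin [ 0.5763544  -0.28391791  0.13790022] [np.float64(0.00015261338377317425), np.float64(0.0001526133837730544)] [ 0.57660938 -0.28397161  0.137     ] [ 0.57628048 -0.28391753  0.137     ]
ptr [ 0.56125726 -0.25313628  0.1378202 ] [np.float64(0.00021857520301098274), np.float64(0.0002185752030107009)] [ 0.56103198 -0.25318571  0.138     ] [ 0.56146451 -0.25311227  0.138     ]
((277.4577331542969, 139.64083862304688), 12.856874465942383) 462.5
((215.6999969482422, 141.6999969482422), 12.624683380126953) 456.5
post [ 0.51848342 -0.2619707   0.19224446] [np.float64(5.016882248607662e-05), np.float64(5.0168822486220554e-05)] [ 0.51890102 -0.26184944  0.196     ] [ 0.51895542 -0.26251588  0.196     ]
ptr 0.007996322014911288 -0.03339709694165457
post 0.05126606568631691 -0.033963855178254815
```

```bash
python3 - <<'E'
from h import *
yaw=np.radians(12.8); Y=np.array([-np.sin(yaw),np.cos(yaw)])
q=(R.from_euler('z',yaw)*R.from_rotvec([np.pi,0,0])).as_rotvec()
p=np.array([.519,-.262])
m.move_to([*p,.26],q); m.servo_line([*p,.170],rate=.1)
m.command_gripper(0,f_grip=60); print(m.get_width(),m.get_grip_force(),m.get_contact_force(),m.get_position())
t=p-.0337*Y
m.servo_line([*t,.170],rate=.04); m.hold(.5)
P=np.array(m.get_position()); print((P[:2]-p)@Y,m.get_width(),m.get_grip_force(),m.get_contact_force(),m.get_time())
c=cam("wrist");save(c,"pics/w5.png")
s=cam("side");save(s,"pics/s5.png")
a=c["image"][:420,100:460]; b=cv2.resize(s["image"][300:420,180:300],(420,420),interpolation=cv2.INTER_CUBIC)
cv2.imwrite("pics/c6.png",np.hstack([a,b])[:,:,::-1])
E
```

```text
0.016764483148677536 58.384431302547455 [-1.1503428   0.57733479  3.55068404] [ 0.51908139 -0.26207414  0.1702937 ]
-0.03230527029950052 0.01672920362320725 59.07571703195572 [-3.03824952  7.31460328  8.69688457] 13.1083
```

View pics/c6.png

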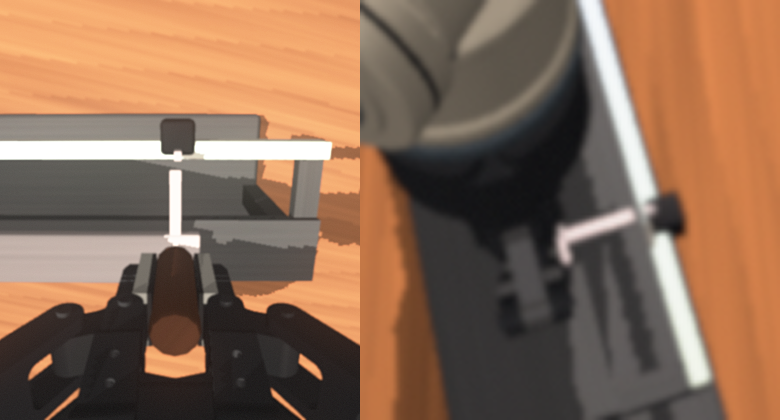

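```bash
python3 - <<'E'
from h import *
c=load("pics/w5.npz"); yaw=np.radians(12.8); Y=np.array([-np.sin(yaw),np.cos(yaw)])
d=(onz(c,277.7,155,.137)-onz(c,275.5,172,.138))[:2]@Y; print("gap",d)
if abs(d)<.005:
    p=np.array([.519,-.262])-(.0337-d)*Y
    m.servo_line([*p,.170],rate=.02); m.hold(.6)
    print(m.get_position(),m.get_grip_force(),m.get_contact_force(),m.get_joint_vel().round(4),m.get_time())
    m.sign_off()
E
```

```text
gap -0.0009769999501180958
[ 0.526364   -0.29440594  0.17029248] 59.082770347595215 [-1.60970373  7.95367494  8.70964096] [-0.0008 -0.0019  0.      0.0021 -0.0009 -0.0007] 14.0583
the job is handed in; nothing more can be done
```

I squeezed the scanner trigger fully in and let it spring back, then pulled the shutter out to the mark. The job is handed in with the fingers still holding the post: the last image, before a final 1 mm correction, showed the pointer about 1 mm short. The run took about 14 s of the 54 s limit. The mugs and jar were not checked again at the end.

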